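Work a stuck fan module loose from a switch fan tray

ROBOT

A 6-joint arm with a two-finger parallel gripper is mounted at the origin on the work surface. World frame = base frame: x ahead of the robot, y to its left, z up, the work surface at z = 0. Lengths are in mm, angles in rad, forces in N, time in s.
With the tool pointing down it reaches from about 350 to 775 mm from the base axis. Payload 7.3 kg.
Tool frame: the origin (TCP) lies at the very end of the fingers, on their centre line; the grasp point (between the pads) lies 19 mm behind it; z points along the fingers, y is the line along which they close (so a half turn about z gives the same grasp; the last joint's range is limited). The gripper opens to 92 mm and grips with 3 to 60 N. Pads are 19 mm wide; open, the fingers measure 130 mm over their backs; the gripper's body (75 mm by 190 mm) begins 47 mm behind the grasp point.
Start: joints at [1.089, 0.342, 1.524, -0, 1.275, -0.146], TCP at [172.986, 495.702, 226.741] pointing down, gripper open.
Joint ranges: [-2.53, 2.53], [-0.77, 2.02], [0.04, 2.7], [-1, 4.14], [0.28, 2.66], [-3.11, 3.11]. Speed limits (rad/s): [2.57, 2.57, 3.14, 3.14, 3.14, 3.14].

INTERFACE

Orientations are given as [roll, pitch, yaw] about the fixed x, y, z axes, in that order (R = Rz(yaw) Ry(pitch) Rx(roll)).
In Python, from plant import bot gives the robot as it stands.
- The arm moves only by the tool apply_moves, never from a script. Its argument "motion" is text: rows parted by semicolons, each of 4 numbers parted by spaces: the shift along the tool's x, y, z in m, then the turn about the tool's z in degrees. A call has 1 to 8 rows; each row shifts and turns the commanded pose from where the row before left it, along the tool's axes as they then stand; what a row does not reach is not made up. A row lasts 1/8 s, in which the tool goes at most 62.5 mm and 10.7 degrees, less where a joint would pass 70% of its speed; a pose out of reach is approached as far as the arm can. A call with a gripper value outside its range is refused whole. "fingers" is the opening, from -1 (shut) to 1 (fully open), set as the call begins (left out, the last holds). The fingers move at their own pace and stop on an object; the grip force is fixed at half the most. Time passes only in rows, so rows that do not move let the fingers close. It gives the time, the measured TCP pose, the force, the opening and the grip force at its end, in the units of the state.
- bot.get_obs(): the state, without advancing time (a new reading comes with each control period).
- bot.capture(name): name is "side" or "top"; returns a dict with "img" (480x640x3 uint8, blue, green, red), "range_z" (480x640 float32, mm along the optical axis (not along the pixel's ray), 0 where there is no reading), "fx", "fy", "cx", "cy" (pixels), "D" ([k1, k2, p1, p2, k3] as OpenCV has them; the pictures are not rectified), "world_from_camera" (4x4, takes a point from camera to world coordinates). Camera axes: x right, y down, z forward; pixel columns grow to the right and rows downward; lengths in mm; the calibration is good to about 2 mm. A picture is of the moment at which its call begins.
- bot.close_job(): hands the job in; it is judged then, once.
Trained networks look in a picture, given as the dict that the camera call returned (one of the last four; its "shot" number tells which), for a name from the list of things; names that differ only in an ending like _2 or _b are one class to them, and where a whole thing is asked for, a point or a joint stands for the part that bears it (a point fixed in the world has none). Each returns a list of dicts, best first, with "p" (0 to 1); they miss things now and then, are a little off and sometimes report something else, mostly with a low value. They report only what shows in the picture. A call takes as long as a camera call.
- bot.cut_out(picture, thing): "pixels" (480x640 bool, what is visible of it) and "point" ([column, row] in pixels, amid what is visible of it).
The state is a dict: "time": time; "joint_positions": joint angles; "dq": joint speeds; "tau": joint torques, N m; "tool_pos": TCP position; "tcp_rot": TCP orientation; "contact_force": force on the tool from outside, world axes, zero at the start; "moment": the same for the moment, N m; "grip_width": finger opening in mm; "finger_force": force on a finger pad.
Only numpy, scipy, OpenCV 4.12 (cv2) and the standard library are available. Lean on these libraries where they do the work, as an engineer would, in place of code of your own. Each camera call takes 0.05 s, during which the arm holds its last target. There are 200 camera calls.

TASK

The fan tray of a rack switch is bracketed to the bench with one fan module left in it, tight between its rubber cheeks. Pull back the lock slide beside that fan until it is fully open, leaving the other bay's slide alone, then take the fan by its top grip and rock it from side to side out of the cheeks instead of pulling it straight: tip it a good 5 degrees away from its lock slide first, then as far over towards the slide, while it is still in the bay. Finish holding the fan still and upright in the gripper, just clear of the cheeks (some 2 to 5 cm above the tray floor) over its own bay, and leave the other things on the bench where they are.

Things in the scene. Friction and masses are not known exactly. Their poses are not given: they have to be found in the camera images.
- tray: Open sheet-steel fan tray fixed to the bench, 220 mm (its x) by 400 mm (its y), end walls 40 mm high, floor plate 4 mm thick. Origin on the bench, midway between its two bays; x points away from the robot, y to its left. Each bay has its lock slide on its +y side. The bay without the fan holds a fixed steel blanking insert, 38 x 52 x 40 mm, without any grip.
- left_bay (a point): Centre of the left bay's floor (tray x = 0, y = +100 mm, 4 mm above the bench), where the fan's underside sits. Sprung cheeks 14 mm high at the bay's -y and +y sides press rubber beads, 10 mm above the floor, on the fan's sides: about 17 N of drag each (34 N on a straight pull); they give 2 to 4 mm sideways. A side lifted past its bead is free. Lips 9 mm high in front and behind leave 1.5 mm play.
- right_bay (a point): Centre of the right bay's floor (tray x = 0, y = -100 mm, 4 mm above the bench); in every way like the left bay.
- fan_grip (a point): Centre of the grip rib on top of the only fan module, which starts fully down in the left or right bay: black, 60 mm along the tray's y, 38 mm along x, 94 mm tall in all, 0.18 to 0.35 kg. The rib is 20 mm wide (y), 34 mm long (x), 30 mm tall, rising from the fan's flat top 15 mm below this point. A lug on the fan's +y side, under the lock's tongue, keeps it down until that lock is open.
- fan_foot (a point): Centre of the fan module's underside, 79 mm below fan_grip; on the tray floor, 4 mm above the bench, when fully down. Its lower side edges are 30 mm to either side along its y. Its axes are parallel to the tray's while it is seated.
- left_lock (a joint): Lock slide of the left bay: 0 = fully locked, tongue over the fan's lug; 0.032 = fully open, against its stop. Its grip moves along the tray's -x (towards the robot) as the value grows. Drag about 2 N; it stays where it is left.
- right_lock (a joint): Lock slide of the right bay: 0 = fully locked, tongue over the fan's lug; 0.032 = fully open, against its stop. Its grip moves along the tray's -x (towards the robot) as the value grows. Drag about 2 N; it stays where it is left.
- left_lock_grip (a point): Centre of the finger grip of the left lock slide: an upright black block 16 mm along the tray's x, 14 mm along its y, 32 mm tall (its top 16 mm above this point, the slide plate it stands on 16 mm below). It lies 58 mm to the tray's +y of its bay's centre line, in front of the bay (tray -x). The plate runs on an aluminium rail 24 mm wide.
- right_lock_grip (a point): Centre of the finger grip of the right lock slide: an upright black block 16 mm along the tray's x, 14 mm along its y, 32 mm tall (its top 16 mm above this point, the slide plate it stands on 16 mm below). It lies 58 mm to the tray's +y of its bay's centre line, in front of the bay (tray -x). The plate runs on an aluminium rail 24 mm wide.
- dish: Shallow round aluminium dish of small screws, 54 mm across, 14 mm high, standing on the tray floor between the two bays. Leave alone. Origin: centre of its underside.
- driver: Screwdriver, 190 mm long, 26 mm thick, lying on the bench along the far side of the tray. Leave alone. Origin: under its middle.
- drive: Flat aluminium disk drive, 70 x 100 x 10 mm, lying on the bench beside the right end of the tray. Leave alone. Origin: centre of its underside.
- heatsink: Finned aluminium heat sink, 60 x 60 x 30 mm, on the bench beside the left end of the tray. Leave alone. Origin: centre of its underside.
- adapter: Black mains adapter, 110 x 50 x 32 mm, on the bench to the right. Leave alone. Origin: centre of its underside.
- meter: Grey multimeter, 170 x 82 x 46 mm, on the bench to the left. Leave alone. Origin: centre of its underside.
- netbox: Small dark steel network switch, 100 x 160 x 28 mm, on the bench to the right. Leave alone. Origin: centre of its underside.

How it is judged (in metres and radians):
On the way, in this order (a step that is already met when the one before it is completed fails the run):
1. the lock slide of the fan's bay is fully open (28 mm or more of its 32 mm) while the fan is still fully down (((y of fan_foot in the frame of tray above 0 m and value of joint left_lock above 0.028 m) or (y of fan_foot in the frame of tray below 0 m and value of joint right_lock above 0.028 m)) and height (world z) of fan_foot below 0.007 m), for 0.2 s.
2. the fan, its foot still in the bay, is tipped 3.5 degrees or more away from its lock slide (lock side up) (((y of fan_foot in the frame of tray above 0 m and value of joint left_lock above 0.028 m) or (y of fan_foot in the frame of tray below 0 m and value of joint right_lock above 0.028 m)) and height (world z) of fan_foot below 0.016 m and angle between fan_foot's own y axis and vertical below 1.5108 rad), for 0.1 s.
3. the fan, its foot still in the bay, is tipped 3.5 degrees or more the other way, towards its lock slide (((y of fan_foot in the frame of tray above 0 m and value of joint left_lock above 0.028 m) or (y of fan_foot in the frame of tray below 0 m and value of joint right_lock above 0.028 m)) and height (world z) of fan_foot below 0.02 m and angle between fan_foot's own y axis and vertical above 1.6308 rad), for 0.1 s.
At the end, for the whole second after the job is handed in: The program finishes while holding: the fan module is gripped by the fingers and touches nothing of the tray, its underside 17 to 71 mm above the tray floor, upright within 8 degrees, within 30 mm of being straight above its own bay, still, with that bay's lock slide fully open (28 mm or more) (((y of fan_foot in the frame of tray above 0 m and value of joint left_lock above 0.028 m) or (y of fan_foot in the frame of tray below 0 m and value of joint right_lock above 0.028 m)) and height (world z) of fan_foot between 0.021 and 0.075 m and angle between fan_foot's own z axis and vertical below 0.15 rad and (horizontal distance between fan_foot and left_bay below 0.03 m or horizontal distance between fan_foot and right_bay below 0.03 m) and contact force between fan and the fingers above 2 N and contact force between fan and tray below 0.2 N and linear speed of fan below 0.03 m/s and angular speed of fan below 0.2 rad/s); the arm keeps its last pose, push and grip.
It fails at once if the other bay's lock slide is opened (beyond 14 mm) ((y of fan_foot in the frame of tray above 0 m and value of joint right_lock above 0.014 m) or (y of fan_foot in the frame of tray below 0 m and value of joint left_lock above 0.014 m)).
It fails at once if another thing on the bench is moved by more than 30 mm (distance of any of dish, driver, drive, heatsink, adapter, meter, netbox from where it was at the start of the episode above 0.03 m).
It also fails if it takes over 61 s, if anything falls off the work surface, if the arm or the gripper's body presses on something with over 40 N, if the wrist force passes 120 N, or if a joint passes its speed limit or range.

## Working session

There is one attempt and no reset: what is moved stays moved. The work goes in short steps, Python scripts to look and compute and a tool call to move; the robot and the scene stay as the last step left them, time stands still between calls to the robot, and variables do not carry over. Pictures are saved under pics/ and viewed, at most 10 in all, crops included, and the job is handed in when it is done.

Besides the shell and the picture viewer there is one more tool, called after "Request:" by a JSON object that holds its "op" and its "data", one argument or row to a line. apply_moves: Moves the arm, as the interface text tells. Its arguments: {"type":"object","properties":{"motion":{"type":"string"},"fingers":{"type":"number"}},"required":["motion"]}

```bash
mkdir -p pics; cat > h.py <<'E'
import numpy as np, cv2
from plant import bot
def pts(c, mask):
    v,u=np.nonzero(mask&(c["range_z"]>0)); z=c["range_z"][v,u]
    K=np.array([[c["fx"],0,c["cx"]],[0,c["fy"],c["cy"]],[0,0,1]],float)
    n=cv2.undistortPoints(np.stack([u,v],1).astype(float)[:,None],K,np.array(c["D"],float))[:,0]
    P=np.c_[n*z[:,None],z,np.ones(len(z))]
    return (P@np.array(c["world_from_camera"]).T)[:,:3],u,v
E
python3 - <<'E'
from h import *
o=bot.get_obs(); print(o)
for s in ("top","side"):
    c=bot.capture(s); cv2.imwrite(f"pics/{s}0.png",c["img"])
    np.savez(f"{s}0.npz",**{k:v for k,v in c.items()})
    for t in ("tray","fan_grip","left_lock_grip","right_lock_grip","dish"):
        for r in bot.cut_out(c,t)[:3]:
            P,u,v=pts(c,r["pixels"])
            if len(P)==0: continue
            zt=np.percentile(P[:,2],95); T=P[P[:,2]>zt-6]
            print(s,t,round(r["p"],2),r["point"],len(P),"med",np.median(P,0).round(1),"ztop",zt.round(1),"topmean",T.mean(0).round(1),cv2.minAreaRect(T[:,:2].astype(np.float32)))
E
```

```text
{'time': 0.0, 'joint_positions': array([ 1.08895585e+00,  3.42725053e-01,  1.52503273e+00,  1.97718505e-05,
        1.27537687e+00, -1.45982324e-01]), 'dq': array([ 0.00117962,  0.00144592,  0.00061999, -0.00082868,  0.001956  ,
        0.00063638]), 'tau': array([ 1.87548071e-04, -4.31235588e+01, -2.44223589e+01,  7.17162900e-02,
        5.60202822e-02, -9.17131229e-05]), 'tool_pos': array([172.802992  , 495.3147972 , 226.03826412]), 'tcp_rot': array([-3.14006981e+00, -2.43010779e-04,  2.80572854e+00]), 'contact_force': array([-0.93733152, -0.42220775,  0.20479116]), 'moment': array([-0.00657635, -0.00752131,  0.00023211]), 'finger_force': 0.0, 'grip_width': 91.80699061172699}
top tray 0.89 [342.4, 229.7] 14162 med [601.  -32.8   5.3] ztop 39.5 topmean [574.5   6.2  41.3] ((600.5086059570312, -30.337646484375), (219.5880126953125, 399.77532958984375), 10.945000648498535)
top fan_grip 0.7 [300.8, 227.6] 497 med [592.1  67.3  68.8] ztop 99.8 topmean [595.8  69.6  98.1] ((596.0574951171875, 69.8831558227539), (33.156532287597656, 20.39141273498535), 10.846240997314453)
top left_lock_gr
[... 1733 characters left out ...]
9648438, 100.25041198730469), (21.650287628173828, 74.36155700683594), 68.10321807861328)
side right_lock_grip 0.69 [387.5, 259.3] 421 med [747.1 -72.4  21. ] ztop 27.9 topmean [750.5 -77.6  25.2] ((750.16357421875, -66.84295654296875), (25.1390323638916, 114.69451141357422), 3.6911098957061768)
side right_lock_grip 0.65 [328.3, 267.9] 378 med [573.6 -82.3  40.8] ztop 71.3 topmean [545.2 -85.5  70.5] ((546.6283569335938, -85.57330322265625), (17.714828491210938, 15.631537437438965), 12.993337631225586)
side dish 0.5 [309.7, 265.4] 258 med [553.  -17.5  10.5] ztop 19.7 topmean [554.7 -21.7  17.7] ((548.99072265625, -33.09930419921875), (70.7708969116211, 51.9989128112793), 59.829586029052734)
```

```bash
python3 - <<'E'
import cv2
a=cv2.imread("pics/top0.png")[130:330,200:460]; b=cv2.imread("pics/side0.png")[140:340,200:460]
cv2.imwrite("pics/both.png",cv2.vconcat([cv2.resize(x,None,fx=1.5*1,fy=1.5,interpolation=2) for x in (a,b)]) if 0 else cv2.resize(cv2.hconcat([a,b]),(800,308),interpolation=2))
cv2.imwrite("pics/a.png",cv2.resize(a,(780,600),interpolation=2))
E
```

```text
(no output)
```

View pics/a.png

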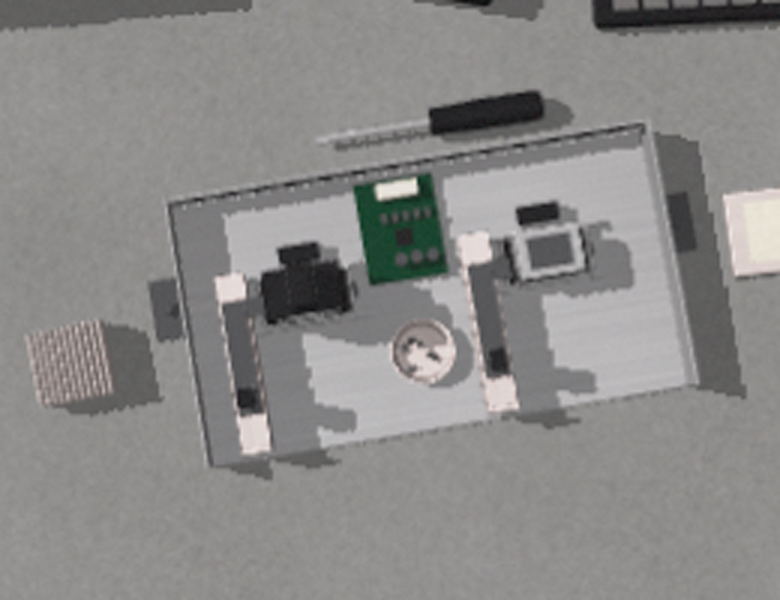

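View pics/side0.png

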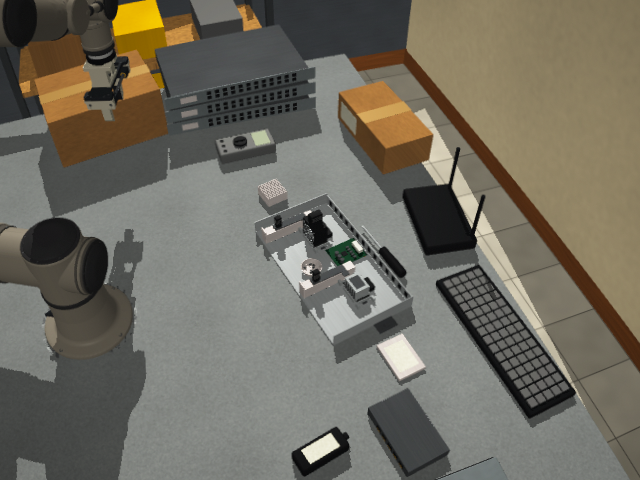

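The top picture shows the fan in the left bay (crop pixel 305,285), with its lock grip at (250,400). The other bay's lock grip is at (497,362). The tray's yaw is about 10.9°. I'll turn the tool so its y axis lies along tray x.

Request:
{"op": "apply_moves", "data": {
  "motion": "0 0 0 10;0 0 0 10;0 0 0 10;0 0 0 10;0 0 0 10;0 0 0 10;0 0 0 0",
  "fingers": 0.2
}}

```text
time: 1.48
tool_pos: [173.0, 495.7, 226.8]
tcp_rot: [3.141, -0.0, 1.76]
contact_force: [0.1, -0.6, 0.1]
grip_width: 54.7
finger_force: 0.0
```

Request:
{"op": "apply_moves", "data": {
  "motion": "-0.055 0.032 0 0;-0.055 0.032 0 0;-0.055 0.032 0 0;-0.055 0.032 0 0;-0.055 0.032 0 0;-0.055 0.032 0 0;-0.055 0.032 0 0;-0.055 0.035 0 0"
}}

```text
time: 2.48
tool_pos: [503.7, 117.9, 227.0]
tcp_rot: [3.141, -0.0, 1.763]
contact_force: [1.1, 0.5, 0.5]
grip_width: 55.4
finger_force: 0.0
```

```bash
cat >> h.py <<'E'
def delta(tx,ty,tz,yaw=10.9):
    from scipy.spatial.transform import Rotation as Ro
    o=bot.get_obs(); R=Ro.from_euler("xyz",o["tcp_rot"]).as_matrix()
    print("t",o["time"],"pos",o["tool_pos"].round(1),"yaw",np.degrees(o["tcp_rot"]).round(2),"grip",o["grip_width"],"F",o["contact_force"].round(1))
    print("tool delta mm",(R.T@(np.array([tx,ty,tz])-o["tool_pos"])).round(1))
E
python3 -c "
from h import *
delta(510.4,112.3,49); print(bot.get_obs()['joint_positions'])"
```

```text
t 2.475 pos [503.7 117.9 227. ] yaw [ 1.7996e+02 -1.0000e-02  1.0099e+02] grip 55.35860862607281 F [1.1 0.5 0.5]
tool delta mm [ -6.8   5.4 178. ]
[ 8.15764415e-02  3.27324698e-01  1.54501522e+00  3.21208554e-04
  1.26854285e+00 -1.10318578e-01]
```

Request:
{"op": "apply_moves", "data": {
  "motion": "0 0 0.05 0;0 0 0.05 0;0 0 0 0;0 0 0 0"
}}

```text
time: 2.98
tool_pos: [503.6, 120.0, 128.4]
tcp_rot: [3.139, 0.0, 1.761]
contact_force: [0.4, -0.2, 0.2]
grip_width: 55.1
finger_force: 0.0
```

```bash
python3 -c "
from h import *
delta(510.4,112.3,49); c=bot.capture('top')
for r in bot.cut_out(c,'left_lock_grip')[:2]:
  P,u,v=pts(c,r['pixels']);T=P[abs(P[:,2]-71)<5];print(r['p'],T.mean(0),len(T))
"
```

```text
t 2.975 pos [503.6 120.  128.4] yaw [1.7986e+02 1.0000e-02 1.0087e+02] grip 55.07894020739695 F [ 0.4 -0.2  0.2]
tool delta mm [-8.8  5.  79.5]
```

Request:
{"op": "apply_moves", "data": {
  "motion": "-0.009 0.005 0 0;0 0 0.04 0;0 0 0.03 0;0 0 0.009 0;0 0 0 0;0 0 0 0"
}}

```text
time: 3.82
tool_pos: [510.2, 111.9, 49.1]
tcp_rot: [3.139, 0.0, 1.759]
contact_force: [-0.5, 0.4, 0.6]
grip_width: 55.0
finger_force: 0.0
```

Request:
{"op": "apply_moves", "data": {
  "motion": "0 0 0 0;0 0 0 0;0 0 0 0;0 0 0 0",
  "fingers": -1
}}

```text
time: 4.32
tool_pos: [509.2, 111.9, 47.8]
tcp_rot: [3.141, -0.0, 1.759]
contact_force: [1.2, 0.0, 0.2]
grip_width: 19.6
finger_force: 1.0
```

Request:
{"op": "apply_moves", "data": {
  "motion": "0 0 0 0;0 0 0 0;0 0 0 0;0 -0.005 0 0;0 -0.005 0 0;0 -0.005 0 0;0 -0.005 0 0;0 -0.005 0 0"
}}

```text
time: 5.32
tool_pos: [484.3, 107.1, 47.8]
tcp_rot: [3.141, 0.0, 1.759]
contact_force: [2.6, 0.5, 0.2]
grip_width: 15.4
finger_force: 30.0
```

Request:
{"op": "apply_moves", "data": {
  "motion": "0 -0.004 0 0;0 -0.002 0 0;0 0 0 0;0 0 0 0"
}}

```text
time: 5.82
tool_pos: [484.2, 106.9, 47.9]
tcp_rot: [3.13, 0.0, 1.758]
contact_force: [20.2, 6.6, -17.5]
grip_width: 15.6
finger_force: 30.0
```

```bash
python3 -c "
from h import *
delta(510.4,112.3,49)"
```

```text
t 5.825 pos [484.2 106.9  47.9] yaw [1.7932e+02 1.0000e-02 1.0071e+02] grip 15.646994538699051 F [ 20.2   6.6 -17.5]
tool delta mm [ 0.4 26.8 -0.8]
```

```bash
python3 - <<'E'
from h import *
a=np.radians(10.9); ex=np.array([np.cos(a),np.sin(a)]); ey=np.array([-ex[1],ex[0]])
for nm in ("now","0"):
    c=bot.capture("top") if nm=="now" else dict(np.load("top0.npz",allow_pickle=True))
    P,u,v=pts(c,np.ones((480,640),bool)); d=P[:,:2]-[510.4,112.3]
    x=d@ex; y=d@ey
    for lo in range(-60,90,6):
        m=(x>=lo)&(x<lo+6)&(abs(y)<8)
        if m.any(): print(nm,lo,m.sum(),P[m,2].min().round(1),np.median(P[m,2]).round(1),P[m,2].max().round(1))
    if nm=="now": cv2.imwrite("pics/n1.png",cv2.resize(c["img"][180:300,220:380],(800,600),interpolation=2))
c=bot.capture("side"); cv2.imwrite("pics/s1.png",cv2.resize(c["img"][180:300,220:380],(800,600),interpolation=2))
E
```

```text
now -60 33 395.8 399.8 403.2
now -54 35 399.8 403.7 407.7
now -48 36 404.1 406.6 410.1
now -42 37 405.6 408.0 410.5
now -36 36 405.0 408.6 412.3
now -30 35 406.0 408.4 412.4
now -24 37 404.2 407.3 410.0
now -18 36 402.5 405.1 409.9
now -12 32 398.0 402.5 407.4
now -6 34 394.0 398.2 401.6
now 0 33 385.7 391.4 395.8
now 6 25 371.4 381.8 388.3
now 24 2 38.2 39.3 40.3
now 30 17 37.1 40.2 158.0
now 36 38 34.3 151.8 162.1
now 42 28 38.5 156.2 161.6
now 48 20 152.8 157.1 160.4
now 54 21 154.4 157.4 162.5
now 60 18 153.2 156.8 162.0
now 78 14 33.0 37.4 39.0
now 84 16 34.1 37.5 39.6
0 -60 17 -3.7 0.3 3.2
0 -54 15 -4.2 1.3 7.0
0 -48 16 1.8 5.2 48.7
0 -42 17 35.8 40.0 51.6
0 -36 18 30.9 35.5 40.7
0 -30 15 34.0 37.0 40.7
0 -24 14 34.0 36.8 42.7
0 -18 17 32.7 37.2 40.5
0 -12 20 35.7 41.3 73.9
0 -6 19 37.2 70.1 74.8
0 0 19 41.2 71.5 74.9
0 6 15 37.5 41.7 75.2
0 12 16 32.1 38.9 44.4
0 18 17 35.1 40.8 42.5
0 24 15 38.6 40.9 43.0
0 30 16 37.0 41.0 44.0
0 36 17 35.4 40.2 44.9
0 42 16 37.8 40.5 45.1
0 48 16 34.9 40.0 45.2
0 54 18 36.4 39.3 45.6
0 60 15 33.8 40.7 43.3
0 66 18 34.1 40.1 44.5
0 72 16 34.9 39.4 44.7
0 78 16 32.5 37.6 41.6
0 84 17 30.2 36.9 40.1
```

View pics/s1.png

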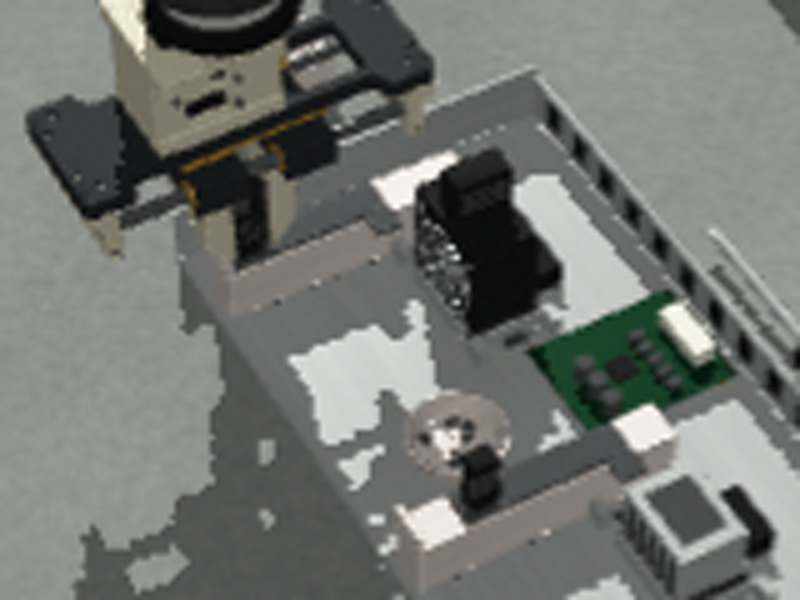

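The gripper holds the lock grip at about (250,240). It has travelled 25 mm and stopped against 20 N. To tell a true stop from a finger fouling something, I'll regrip higher and pull again.

Request:
{"op": "apply_moves", "data": {
  "motion": "0 0 0 0;0 0 0 0;0 0 -0.004 0;0 0 -0.005 0;0 0 0 0",
  "fingers": -0.2
}}

```text
time: 6.55
tool_pos: [478.8, 106.1, 57.3]
tcp_rot: [3.141, 0.0, 1.759]
contact_force: [0.4, -0.0, 0.2]
grip_width: 36.8
finger_force: 0.0
```

Request:
{"op": "apply_moves", "data": {
  "motion": "0 0 0 0;0 0 0 0;0 0 0 0;0 0 0 0;0 0 0 0",
  "fingers": -1
}}

```text
time: 7.18
tool_pos: [484.2, 106.9, 57.2]
tcp_rot: [3.13, 0.0, 1.758]
contact_force: [16.8, 5.9, -12.9]
grip_width: 16.0
finger_force: 30.0
```

Request:
{"op": "apply_moves", "data": {
  "motion": "0 -0.003 0 0;0 -0.003 0 0;0 0 0 0;0 0 0 0;0 0 0 0"
}}

```text
time: 7.8
tool_pos: [484.1, 106.8, 57.4]
tcp_rot: [3.118, 0.0, 1.757]
contact_force: [35.8, 12.2, -31.1]
grip_width: 15.4
finger_force: 30.0
```

It stops at the same place (484 mm) at either grip height, so this is the slide's own stop and it is fully open. Next is the fan.

Request:
{"op": "apply_moves", "data": {
  "motion": "0 0.008 0 0;0 0 0 0;0 0 0 0;0 0 -0.03 0;0 0 -0.03 0;0 0 -0.02 0;0 0 0 0;0 0 0 0",
  "fingers": 0.3
}}

```text
time: 8.8
tool_pos: [479.8, 106.3, 135.9]
tcp_rot: [-3.14, -0.0, 1.759]
contact_force: [-0.0, 0.8, -0.9]
grip_width: 60.1
finger_force: 0.0
```

```bash
python3 - <<'E'
from h import *
c=bot.capture("top")
for t in ("left_lock_grip","right_lock_grip","fan_grip"):
    for r in bot.cut_out(c,t)[:3]:
        P,u,v=pts(c,r["pixels"])
        T=P[(P[:,2]<110)&(P[:,2]>(90 if t=="fan_grip" else 66))]
        if len(T)>5: print(t,r["p"],T.mean(0).round(1),cv2.minAreaRect(T[:,:2].astype(np.float32)))
delta(596,69.8,72)
E
```

```text
right_lock_grip 0.58 [544.4 -84.2  71.6] ((544.5650634765625, -84.4416275024414), (14.516773223876953, 14.246946334838867), 2.600212335586548)
fan_grip 0.75 [595.1  69.5  97.8] ((595.0716552734375, 69.66181182861328), (31.727760314941406, 20.573272705078125), 12.23775863647461)
t 9.0 pos [480.1 106.4 135.8] yaw [-1.7990e+02 -2.0000e-02  1.0076e+02] grip 59.76956601958619 F [-0.1  0.6 -0.1]
tool delta mm [-57.6 107.1  63.6]
```

Request:
{"op": "apply_moves", "data": {
  "motion": "-0.02 0.036 0 0;-0.02 0.036 0 0;-0.018 0.035 0 0;0 0 0 0;0 0 0 0"
}}

```text
time: 9.62
tool_pos: [595.5, 69.6, 135.8]
tcp_rot: [-3.139, -0.001, 1.759]
contact_force: [-0.4, -0.2, -0.2]
grip_width: 59.4
finger_force: 0.0
```

```bash
python3 - <<'E'
from h import *
delta(595.7,69.8,72)
c=bot.capture("side")
for t in ("left_lock_grip","fan_grip"):
    for r in bot.cut_out(c,t)[:3]:
        P,u,v=pts(c,r["pixels"])
        T=P[(P[:,2]<110)&(P[:,2]>(90 if t=="fan_grip" else 66))]
        if len(T)>5: print(t,r["p"],T.mean(0).round(1),cv2.minAreaRect(T[:,:2].astype(np.float32)))
E
```

```text
t 9.625 pos [595.5  69.6 135.8] yaw [-1.7986e+02 -4.0000e-02  1.0076e+02] grip 59.42177079412203 F [-0.4 -0.2 -0.2]
tool delta mm [ 0.1  0.4 63.8]
left_lock_grip 0.83 [483.7 105.3  71. ] ((483.5014343261719, 106.3270263671875), (19.711193084716797, 14.447652816772461), 88.65938568115234)
fan_grip 0.84 [595.8  66.9  97. ] ((596.716552734375, 67.81265258789062), (34.42160415649414, 25.282257080078125), 10.534791946411133)
```

Request:
{"op": "apply_moves", "data": {
  "motion": "0 0 0.03 0;0 0 0.024 0;0 0 0.01 0;0 0 0 0;0 0 0 0"
}}

```text
time: 10.4
tool_pos: [597.2, 69.5, 73.8]
tcp_rot: [3.14, 0.0, 1.759]
contact_force: [0.5, -0.6, -0.1]
grip_width: 59.5
finger_force: 0.0
```

Request:
{"op": "apply_moves", "data": {
  "motion": "0 0 0 0;0 0 0 0;0 0 0 0;0 0 0 0;0 0 0 0",
  "fingers": -1
}}

```text
time: 11.02
tool_pos: [597.1, 69.5, 73.0]
tcp_rot: [3.14, 0.0, 1.759]
contact_force: [1.9, 0.6, 0.6]
grip_width: 34.2
finger_force: 30.0
```

Request:
{"op": "apply_moves", "data": {
  "motion": "-0.003 0 -0.0005 0;-0.003 0 -0.0005 0;-0.003 0 -0.0005 0;-0.003 0 -0.0005 0;0 0 0 0;0 0 0 0"
}}

```text
time: 11.78
tool_pos: [598.6, 61.5, 74.9]
tcp_rot: [3.14, -0.006, 1.759]
contact_force: [1.0, 14.6, 1.5]
grip_width: 33.7
finger_force: 30.0
```

```bash
cat >> h.py <<'E'
def snap(name,cam="side"):
    c=bot.capture(cam); cv2.imwrite("pics/%s.png"%name,cv2.resize(c["img"][180:300,250:410],(800,600),interpolation=2)); return c
E
python3 -c "
from h import *
snap('tip1');delta(597,69.5,73)"
```

```text
t 11.825 pos [598.6  61.5  74.9] yaw [179.94  -0.32 100.77] grip 33.83533172005487 F [ 0.2 13.7  0.7]
tool delta mm [ 8.2 -0.1  1.9]
```

View pics/tip1.png

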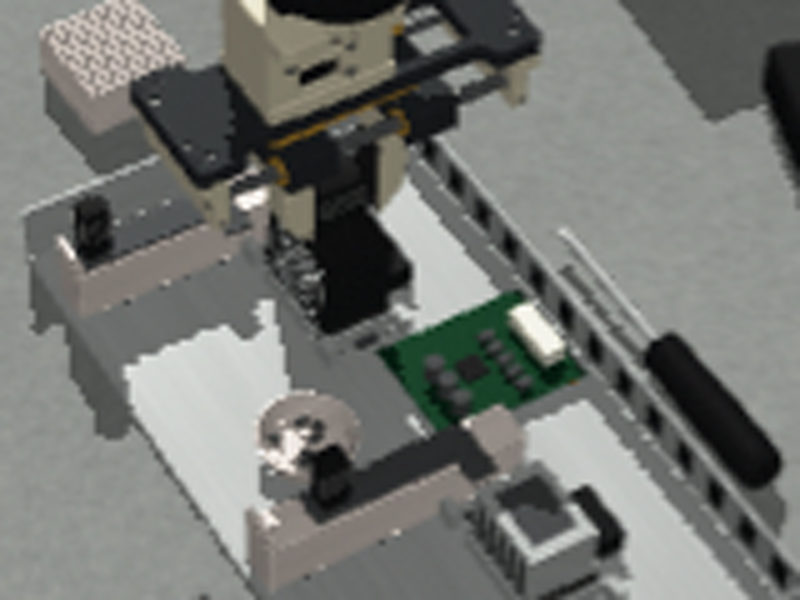

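Grip has moved 8 mm sideways against 14 N, and the fan (about 345,270) leans slightly. I'll tip further and measure the tilt from the fan's -y face.

Request:
{"op": "apply_moves", "data": {
  "motion": "-0.003 0 -0.0005 0;-0.003 0 -0.0005 0;-0.003 0 -0.0005 0;0 0 0 0;0 0 0 0"
}}

```text
time: 12.45
tool_pos: [600.8, 50.6, 76.9]
tcp_rot: [3.14, -0.002, 1.759]
contact_force: [1.2, 6.6, 4.1]
grip_width: 33.9
finger_force: 30.0
```

```bash
cat >> h.py <<'E'
def tilt(cam="side",n=3):
    a=np.radians(10.9); ex=np.array([np.cos(a),np.sin(a)]); ey=np.array([-ex[1],ex[0]])
    for i in range(n):
        c=bot.capture(cam)
        for r in bot.cut_out(c,"fan_grip")[:1]:
            P,u,v=pts(c,cv2.erode(r["pixels"].astype(np.uint8),np.ones((3,3)))>0); d=P[:,:2]-[595.8,69.7]
            x,y,z=d@ex,d@ey,P[:,2]
            m=(z<68)&(z>12)&(abs(x)<16)&(y<-15)
            for k in range(4):
                p=np.polyfit(z[m],y[m],1); m&=abs(y-np.polyval(p,z))<4
            print(r["p"],m.sum(),"lean of -y face deg towards +y:",np.degrees(np.arctan(p[0])).round(2),"y at z=10,65",np.polyval(p,[10,65]).round(1))
E
python3 -c "
from h import *
tilt();delta(597,69.5,73)
c=dict(np.load('side0.npz',allow_pickle=True))
"
```

```text
0.66 85 lean of -y face deg towards +y: -12.67 y at z=10,65 [-25.9 -38.3]
0.64 99 lean of -y face deg towards +y: -11.17 y at z=10,65 [-26.6 -37.4]
0.63 68 lean of -y face deg towards +y: -13.1 y at z=10,65 [-25.4 -38.2]
t 12.75 pos [600.8  50.5  76.9] yaw [ 1.7991e+02 -1.5000e-01  1.0075e+02] grip 33.771554501624834 F [0.5 7.3 4.7]
tool delta mm [19.3 -0.2  4. ]
```

Lean is about 12° away from the slide, and the foot is roughly 10 mm above the bench. Now I'll tip it towards the slide, lifting a little.

Request:
{"op": "apply_moves", "data": {
  "motion": "0.004 0 -0.0005 0;0.004 0 -0.0005 0;0.004 0 -0.0005 0;0.004 0 -0.0005 0;0.004 0 -0.0005 0;0.004 0 -0.0005 0;0 0 0 0;0 0 0 0"
}}

```text
time: 13.75
tool_pos: [597.9, 68.5, 82.9]
tcp_rot: [3.138, 0.007, 1.759]
contact_force: [-1.7, -13.6, 21.2]
grip_width: 33.8
finger_force: 30.1
```

```bash
python3 -c "
from h import *
tilt();delta(597,69.5,73)
"
```

```text
0.62 125 lean of -y face deg towards +y: -2.75 y at z=10,65 [-24.7 -27.3]
0.69 127 lean of -y face deg towards +y: -1.9 y at z=10,65 [-25.2 -27. ]
0.89 121 lean of -y face deg towards +y: -3.02 y at z=10,65 [-24.2 -27.1]
t 14.05 pos [597.9  68.5  82.9] yaw [179.76   0.39 100.78] grip 33.66217010026637 F [ -2.  -13.3  21.3]
tool delta mm [ 1.2 -0.7  9.9]
```

Request:
{"op": "apply_moves", "data": {
  "motion": "0.003 0 0 0;0.003 0 0 0;0.003 0 0 0;0.003 0 0 0;0 0 0 0;0 0 0 0"
}}

```text
time: 14.8
tool_pos: [596.0, 80.3, 84.6]
tcp_rot: [3.136, 0.007, 1.759]
contact_force: [-4.5, -14.1, 32.8]
grip_width: 34.1
finger_force: 30.1
```

```bash
python3 -c "
from h import *
tilt();delta(597,69.5,73);snap('tip2')
import h
C=dict(np.load('side0.npz',allow_pickle=True)); C={k:(v.item() if v.ndim==0 else v) for k,v in C.items()}
P,u,v=pts(C,np.ones((480,640),bool)); a=np.radians(10.9); ex=np.array([np.cos(a),np.sin(a)]); ey=np.array([-ex[1],ex[0]])
d=P[:,:2]-[595.8,69.7];x,y,z=d@ex,d@ey,P[:,2]; m=(z<66)&(z>12)&(abs(x)<16)&(y<-15)&(y>-40)
for k in range(5):
  p=np.polyfit(z[m],y[m],1); m&=abs(y-np.polyval(p,z))<4
print('initial',m.sum(),np.degrees(np.arctan(p[0])),np.polyval(p,[10,65]))
"
```

```text
0.79 127 lean of -y face deg towards +y: 1.48 y at z=10,65 [-24.  -22.6]
0.67 117 lean of -y face deg towards +y: 3.1 y at z=10,65 [-24.9 -21.9]
0.8 122 lean of -y face deg towards +y: 2.13 y at z=10,65 [-24.2 -22.2]
t 15.1 pos [596.   80.3  84.6] yaw [179.67   0.4  100.78] grip 34.02925672404231 F [ -5.6 -14.7  31.4]
tool delta mm [-10.7  -1.1  11.7]
initial 140 4.094696653367955 [-32.11565092 -28.17831887]
```

View pics/tip2.png

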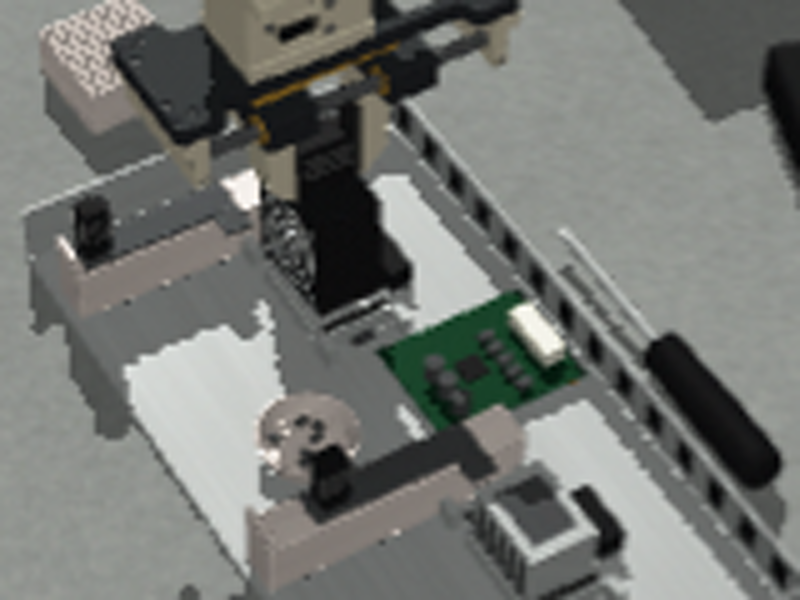

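The fan (about 345,260) is now roughly upright to slightly towards the slide, and its foot is still in the bay. I'll tip it further.

Request:
{"op": "apply_moves", "data": {
  "motion": "0.002 0 0 0;0.002 0 -0.0005 0;0.002 0 0 0;0 0 0 0;0 0 0 0"
}}

```text
time: 15.78
tool_pos: [594.7, 86.7, 85.1]
tcp_rot: [3.136, 0.006, 1.759]
contact_force: [-5.2, -12.1, 32.6]
grip_width: 34.1
finger_force: 30.1
```

```bash
cat >> h.py <<'E'
def top_tilt(C,zs=None):
    "front (-x) face edges: y centre of fan body per height band, from all points near the -x face"
    P,u,v=pts(C,np.ones((480,640),bool)); a=np.radians(10.9); ex=np.array([np.cos(a),np.sin(a)]); ey=np.array([-ex[1],ex[0]])
    d=P[:,:2]-[595.8,69.7];x,y,z=d@ex,d@ey,P[:,2]
    m=(z<64)&(z>24)&(abs(x)<14)&(y<-10)&(y>-48)
    for k in range(6):
        p=np.polyfit(z[m],y[m],1); m&=abs(y-np.polyval(p,z))<5
    return m.sum(),np.degrees(np.arctan(p[0])).round(2),np.polyval(p,[20,65]).round(1)
E
python3 -c "
from h import *
C=dict(np.load('side0.npz',allow_pickle=True)); C={k:(v.item() if v.ndim==0 else v) for k,v in C.items()}
print('init',top_tilt(C))
for i in range(3): print('now',top_tilt(bot.capture('side')))
tilt(n=2);delta(597,69.5,73)
"
```

```text
init (np.int64(97), np.float64(1.43), array([-30.1, -29. ]))
now (np.int64(107), np.float64(6.65), array([-24.8, -19.6]))
now (np.int64(112), np.float64(7.3), array([-25.1, -19.4]))
now (np.int64(106), np.float64(8.64), array([-25.9, -19. ]))
0.98 112 lean of -y face deg towards +y: 6.63 y at z=10,65 [-26.3 -19.9]
0.68 121 lean of -y face deg towards +y: 7.82 y at z=10,65 [-26.5 -19. ]
t 16.125 pos [594.8  86.7  85.1] yaw [179.68   0.36 100.79] grip 34.08099355149297 F [ -5.  -11.6  33.2]
tool delta mm [-17.3  -1.1  12.2]
```

```bash
python3 - <<'E'
from h import *
C=dict(np.load('side0.npz',allow_pickle=True)); C={k:(v.item() if v.ndim==0 else v) for k,v in C.items()}
a=np.radians(10.9); ex=np.array([np.cos(a),np.sin(a)]); ey=np.array([-ex[1],ex[0]])
for C,t,off in ((C,1,-30),(bot.capture('side'),7,-24.5),(bot.capture('side'),7,-24.5)):
    P,u,v=pts(C,np.ones((480,640),bool)); d=P[:,:2]-[595.8,69.7];x,y,z=d@ex,d@ey,P[:,2]
    l=off+np.tan(np.radians(t))*(z-20)
    n,e=np.histogram(z[(abs(y-l)<4)&(abs(x)<14)&(z<110)],np.arange(0,111,4)); print(dict(zip(e.astype(int),n)))
E
```

```text
{np.int64(0): np.int64(0), np.int64(4): np.int64(0), np.int64(8): np.int64(0), np.int64(12): np.int64(5), np.int64(16): np.int64(10), np.int64(20): np.int64(10), np.int64(24): np.int64(12), np.int64(28): np.int64(4), np.int64(32): np.int64(11), np.int64(36): np.int64(11), np.int64(40): np.int64(11), np.int64(44): np.int64(9), np.int64(48): np.int64(12), np.int64(52): np.int64(9), np.int64(56): np.int64(10), np.int64(60): np.int64(6), np.int64(64): np.int64(13), np.int64(68): np.int64(9), np.int64(72): np.int64(2), np.int64(76): np.int64(0), np.int64(80): np.int64(0), np.int64(84): np.int64(0), np.int64(88): np.int64(0), np.int64(92): np.int64(0), np.int64(96): np.int64(0), np.int64(100): np.int64(0), np.int64(104): np.int64(0)}
{np.int64(0): np.int64(0), np.int64(4): np.int64(0), np.int64(8): np.int64(0), np.int64(12): np.int64(5), np.int64(16): np.int64(2), np.int64(20): np.int64(0), np.int64(24): np.int64(7), np.int64(28): np.int64(13), np.int64(32): np.int64(7), np.int64(36): np.int64(12), np.int64(40): np.int64(5), np.int64(44): np.int64(13), np.int64(48): np.int64(10), np.int64(
[... 417 characters left out ...]
: np.int64(0), np.int64(8): np.int64(1), np.int64(12): np.int64(4), np.int64(16): np.int64(1), np.int64(20): np.int64(1), np.int64(24): np.int64(6), np.int64(28): np.int64(6), np.int64(32): np.int64(15), np.int64(36): np.int64(11), np.int64(40): np.int64(14), np.int64(44): np.int64(14), np.int64(48): np.int64(7), np.int64(52): np.int64(13), np.int64(56): np.int64(11), np.int64(60): np.int64(8), np.int64(64): np.int64(9), np.int64(68): np.int64(10), np.int64(72): np.int64(12), np.int64(76): np.int64(9), np.int64(80): np.int64(14), np.int64(84): np.int64(13), np.int64(88): np.int64(9), np.int64(92): np.int64(2), np.int64(96): np.int64(0), np.int64(100): np.int64(0), np.int64(104): np.int64(0)}
```

The fan leans about 6.5° towards the slide. It has slipped a few mm in the grip, so its foot is about 20 mm above the bench, which is borderline. I'll lift it slightly, recentre it and press the lock-side edge back down between the cheeks.

Request:
{"op": "apply_moves", "data": {
  "motion": "0 0 -0.004 0;0 0 -0.003 0;-0.003 0 0 0;-0.003 0 0 0;0 0 0 0;0 0 0 0"
}}

```text
time: 16.98
tool_pos: [593.4, 84.2, 86.3]
tcp_rot: [-3.141, -0.0, 1.759]
contact_force: [0.7, -0.3, -3.6]
grip_width: 34.0
finger_force: 30.0
```

```bash
cat >> h.py <<'E'
def fan(n=3):
    "tilt to +y, -y face offset at z=40, top edge height of the -y face -> foot height and foot y"
    a=np.radians(10.9); ex=np.array([np.cos(a),np.sin(a)]); ey=np.array([-ex[1],ex[0]]); L=[]
    for i in range(n):
        P,u,v=pts(bot.capture('side'),np.ones((480,640),bool)); d=P[:,:2]-[595.8,69.7];x,y,z=d@ex,d@ey,P[:,2]
        m=(z<64)&(z>24)&(abs(x)<14)&(y<-8)&(y>-48)
        for k in range(6):
            p=np.polyfit(z[m],y[m],1); m&=abs(y-np.polyval(p,z))<5
        t=np.arctan(p[0])-np.radians(1.2); l=np.polyval(p,z)
        s=np.sort(z[(abs(y-l)<4)&(abs(x)<14)&(z<112)&(z>25)]); top=np.mean(s[-12:-2])-1.5
        foot=top-64*np.cos(t)-30*np.sin(t)
        fy=np.polyval(p,foot)+30
        L.append([np.degrees(t),top,foot,fy])
    print("tilt,top,foot z,foot y:",np.median(L,0).round(1), "spread",np.ptp(L,0).round(1))
E
python3 -c "
from h import *
fan();delta(597,69.5,73)
"
```

```text
tilt,top,foot z,foot y: [ 6.3 89.7 22.6  1.4] spread [1.4 1.8 1.4 1. ]
t 17.125 pos [593.7  84.2  86.5] yaw [-179.98   -0.    100.77] grip 33.78493028147376 F [ 0.1 -0.1 -2.7]
tool delta mm [-15.1   0.5  13.5]
```

Request:
{"op": "apply_moves", "data": {
  "motion": "-0.004 0 0 0;0 0 0.002 0;0 0 0.002 0;0 0 0.002 0;0 0 0.002 0;0 0 0 0;0 0 0 0"
}}

```text
time: 18.0
tool_pos: [594.6, 80.3, 78.8]
tcp_rot: [3.141, -0.0, 1.759]
contact_force: [1.1, -0.1, -2.7]
grip_width: 33.8
finger_force: 30.0
```

```bash
python3 -c "
from h import *
fan();delta(597,69.5,73)
"
```

```text
tilt,top,foot z,foot y: [ 7.4 82.  14.7 -2.9] spread [3.5 1.5 2.7 2.4]
t 18.15 pos [594.6  80.2  78.8] yaw [179.98  -0.   100.76] grip 33.79211452651216 F [-0.1 -0.3 -3.6]
tool delta mm [-11.    0.3   5.8]
```

The foot is at about 15 mm with 7° of tilt towards the slide and no load, which meets step 3. I'll lower a little more for margin, then straighten the fan against the -y cheek while rising.

Request:
{"op": "apply_moves", "data": {
  "motion": "0 0 0.0015 0;0 0 0.0015 0;0 0 0 0;0 0 0 0"
}}

```text
time: 18.65
tool_pos: [594.8, 80.5, 77.2]
tcp_rot: [3.14, 0.0, 1.759]
contact_force: [-2.7, 1.4, 8.5]
grip_width: 33.6
finger_force: 30.0
```

```bash
python3 -c "
from h import *
fan();delta(597,69.5,73)
"
```

```text
tilt,top,foot z,foot y: [ 6.8 80.4 12.7 -3.2] spread [2.4 0.9 0.7 1.7]
t 18.8 pos [594.8  80.5  77.1] yaw [179.93  -0.   100.76] grip 33.67969002423251 F [-2.5  0.2  6.4]
tool delta mm [-11.2   0.1   4.1]
```

Request:
{"op": "apply_moves", "data": {
  "motion": "-0.003 0 -0.0005 0;-0.003 0 -0.001 0;-0.003 0 -0.001 0;-0.003 0 -0.001 0;0 0 0 0;0 0 0 0"
}}

```text
time: 19.55
tool_pos: [596.7, 70.6, 80.7]
tcp_rot: [3.14, -0.003, 1.759]
contact_force: [-3.3, 7.4, 7.9]
grip_width: 33.8
finger_force: 30.0
```

```bash
python3 -c "
from h import *
fan();delta(597,69.5,73)
"
```

```text
tilt,top,foot z,foot y: [ 0.9 81.5 16.3 -2.6] spread [2.6 0.7 1.3 1.3]
t 19.7 pos [596.7  70.5  80.7] yaw [ 1.7991e+02 -1.7000e-01  1.0076e+02] grip 33.47255851689984 F [-2.6  7.8  7. ]
tool delta mm [-1.1  0.1  7.7]
```

Tilt is now about 1°, so I'll lift it clear.

Request:
{"op": "apply_moves", "data": {
  "motion": "0 0 -0.003 0;0 0 -0.003 0;0 0 -0.004 0;0 0 -0.006 0;0 0 -0.006 0;0 0 -0.006 0;0 0 0 0;0 0 0 0"
}}

```text
time: 20.7
tool_pos: [596.7, 68.4, 107.1]
tcp_rot: [-3.141, -0.0, 1.759]
contact_force: [-0.8, -0.1, -3.2]
grip_width: 33.5
finger_force: 30.0
```

Request:
{"op": "apply_moves", "data": {
  "motion": "0 0 0 0;0 0 0 0;0 0 0 0;0 0 0 0"
}}

```text
time: 21.2
tool_pos: [596.8, 68.5, 107.1]
tcp_rot: [-3.142, -0.0, 1.759]
contact_force: [0.1, 0.5, -2.4]
grip_width: 34.0
finger_force: 30.0
```

```bash
python3 - <<'E'
from h import *
delta(597,69.5,73); c=snap('end')
a=np.radians(10.9); ex=np.array([np.cos(a),np.sin(a)]); ey=np.array([-ex[1],ex[0]])
for i in range(3):
    P,u,v=pts(bot.capture('side'),np.ones((480,640),bool)); d=P[:,:2]-[595.8,69.7];x,y,z=d@ex,d@ey,P[:,2]
    m=(z<90)&(z>35)&(abs(x)<14)&(y<-8)&(y>-48)
    for k in range(6):
        p=np.polyfit(z[m],y[m],1); m&=abs(y-np.polyval(p,z))<5
    q=z[m|((abs(y-np.polyval(p,z))<4)&(abs(x)<14)&(z<125)&(z>25))]
    print(np.degrees(np.arctan(p[0])),np.percentile(q,[3,97]))
o=bot.cut_out(c,"left_lock_grip")[0]; P=pts(c,o["pixels"])[0]; print(o["p"],P[P[:,2]>66].mean(0))
E
```

```text
t 21.2 pos [596.8  68.5 107.1] yaw [-1.8000e+02 -1.0000e-02  1.0076e+02] grip 33.96426746767527 F [ 0.1  0.5 -2.4]
tool delta mm [ 1.   0.4 34.1]
2.463579138811525 [ 46.37312474 110.13783416]
1.9993891202269387 [ 45.46803936 108.85956808]
2.597733626169359 [ 45.77309482 110.37473802]
0.73 [483.39416659 104.05306312  71.71698984]
```

View pics/end.png

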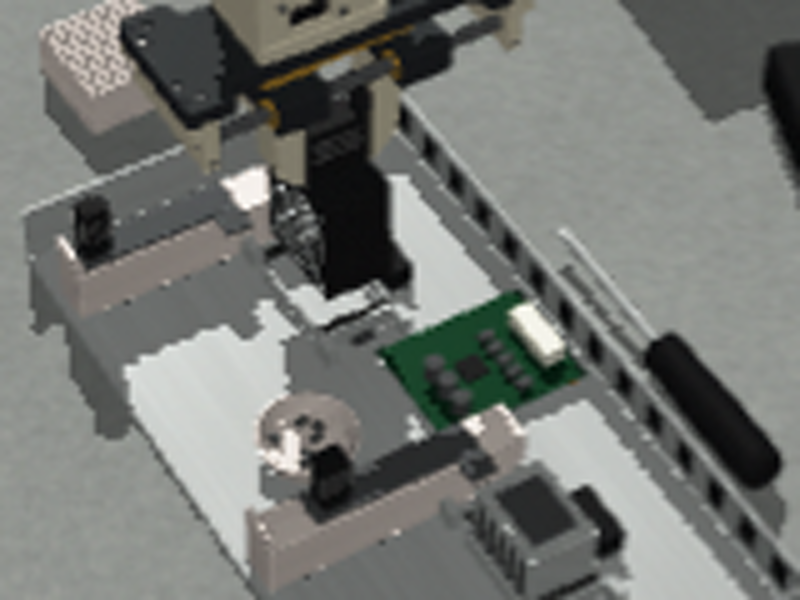

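The fan hangs upright and clear of the cheeks over its bay (about 345,230). Its foot is at roughly 43 mm, the tilt is 1–2°, the lock is open at (95,225) and the other things haven't moved. I'm handing the job in.

```bash
python3 -c "
from plant import bot
print(bot.close_job())"
```

```text
the job is handed in; nothing more can be done
None
```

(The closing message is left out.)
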